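Roll the sample tube into its V-cradle and swing the keeper bar across

ROBOT

A 7-joint arm with a two-finger parallel gripper is mounted at the origin on the work surface. World frame = base frame: x ahead of the robot, y to its left, z up, the work surface at z = 0. Lengths are in m, angles in degrees, forces in N, time in s.
With the tool pointing down it reaches from about 0.4 to 0.9 m from the base axis. Payload 5.6 kg.
Tool frame: the origin (TCP) lies at the very end of the fingers, on their centre line; the grasp point (between the pads) lies 19 mm behind it; z points along the fingers, y is the direction in which the jaws open and shut (so a half turn about z gives the same grasp; the last joint's range is limited). The gripper opens to 92 mm and grips with 3 to 60 N. Pads are 20 mm wide; open, the fingers measure 128 mm over their backs; the gripper's body (75 mm by 189 mm) begins 69 mm behind the grasp point.
Start: joints at [65.546, 26.786, -0.665, 91.828, 0.344, 61.387, -3.226], TCP at [0.243, -0.603, 0.215] pointing down, gripper open.
Joint ranges: [-144.91, 144.91], [-17.63, 115.5], [-89.93, 88.59], [15.96, 139.68], [-74.01, 254.01], [8.47, 105.57], [-167.45, 167.45]. Speed limits (degrees/s): [147.25, 147.25, 180, 180, 180, 180, 180].

INTERFACE

Orientations are given as a 3x3 rotation matrix whose columns are the frame's x, y, z axes.
In Python, from plant import * gives the robot as it stands.
- The arm moves only by the tool carry_out, never from a script. Its argument "motion" is a list of rows, each a list of 7 numbers: the opening, from 0 (shut) to 1 (fully open), then the shift along the tool's x, y, z in m, then the turn, a rotation vector about the tool's x, y, z in degrees. In form: [[gripper, x, y, z, rx, ry, rz], ...]. A call has 1 to 8 rows; each row is the pose to reach, as a shift and turn from the pose commanded when the call began, along the tool's axes at that moment; what a row does not reach only later rows make up. A row lasts 1/12 s, in which the tool goes at most 41.7 mm and 7.16 degrees, less where a joint would pass 70% of its speed; a pose out of reach is approached as far as the arm can. A call with a gripper value outside its range is refused whole. The fingers move at their own pace and stop on an object; the grip force is fixed at half the most. Time passes only in rows, so rows that repeat a pose let the fingers close. It gives the time, the measured TCP pose, the force and the opening at its end, in the units of the state.
- observe(): the state, without advancing time (a new reading comes with each control period).
- grab_frame(name): name is "scene" or "top" or "wrist"; returns the picture (420x560x3 uint8, red, green, blue); there is no depth.
- camera_params(name): a dict with "K" (3x3 intrinsics, pixels), "R" (3x3) and "t" (3): a world point X has camera coordinates R X + t. Camera axes: x right, y down, z forward; pixel columns grow to the right and rows downward; lengths in m; the calibration is good to about 2 mm. A picture is of the moment at which its call begins: read the wrist's pose just before it. camera_params takes no time and is no camera call; for the wrist camera it gives the pose at the moment of the call.
- close_job(): hands the job in, once; it reports no verdict.
The state is a dict: "time_s": time; "q": joint angles; "joint_velocities": joint speeds; "joint_torque": joint torques, N m; "eef_pos": TCP position; "ee_rot": TCP orientation; "ft_force": force on the tool from outside, world axes, zero at the start; "ft_torque": the same for the moment, N m; "finger_gap": opening from 0.0 (shut) to 1.0 (fully open).
Only numpy, scipy, OpenCV 4.12 (cv2) and the standard library are available. Lean on these libraries where they do the work, as an engineer would, in place of code of your own. Each camera call takes 0.05 s, during which the arm holds its last target.

TASK

Gently push the white sample tube by its side so that it rolls along the bench and up the ramp until it drops into the V of the blue cradle, with both its ends still sticking out past the cradle's sides. Then push the cradle's metal keeper bar round with a fingertip until it lies fully across the tube. Nothing is to be picked up or carried: the tube stays rolling on the bench and the ramp the whole way, and the rack, the bottle and the jar stay where they stand.

Things in the scene. Friction and masses are not known exactly. Their poses are not given: they have to be found in the camera images.
- tube: Sample tube: smooth, slippery round white plastic bar (friction about 0.4), flush grey cap at each end, 40 mm diameter, 160 mm long, 0.2-0.4 kg, lying loose on the bench 150-210 mm before the V, up to 10 degrees out of parallel. Origin on its axis at mid-length; its y runs along the tube, x and z turn as it rolls. Let go, it soon stops on the bench but rolls back down the ramp.
- cradle: Blue plastic V-cradle fixed to the bench, 110 mm wide (y), sides open. Origin on the bench below a seated tube's axis; z up; the tube has to roll towards +x. Profile along x: ramp from the bench at x = -87 mm to a 13 mm high crest at x = -15; V down to 4 mm at x = 4, then up at 45 degrees to 40 mm at x = 40; back wall's flat top to x = 56.
- seat (a point): Where the middle of the seated tube's axis belongs: cradle x = 0, y = 0, 28 mm above the bench. Axes as the cradle's. A seated tube lies along the cradle's y, its top 48 mm above the bench.
- pivot (a point): The vertical pivot axis of the keeper bar, on top of the cradle's back wall (cradle x = 46 mm, y = 0), at the bar's mid-height, 60 mm above the bench. Its axes are the cradle's.
- keeper (a joint): Keeper bar's angle about its vertical pivot, rad. At 0 it points along the cradle's +y, above the back wall, clear of the tube; it grows counter-clockwise seen from above to the stop at 1.571, where it points along the cradle's -x, across the tube. Starts at 0 to 0.25. Turns stiffly (0.06 N m, 1 N near the tip) and stays where left.
- keeper_tip (a point): Centre of the keeper bar's round end, 70 mm from the pivot, 60 mm above the bench; its y axis points from pivot to tip. The bar is bare aluminium, 14 mm wide, 14 mm high (53 to 67 mm above the bench), and reaches 77 mm from the pivot. It passes 5 mm above the seated tube.
- rack: Bystander: blue test-tube rack with four glass tubes, 240 x 70 mm, 139 mm high, loose. Origin at the centre of its underside.
- amber_bottle: Bystander: small amber glass bottle with a brass cap, 48 mm diameter, 95 mm high, standing loose. Origin at the centre of its underside.
- white_jar: Bystander: white plastic jar with a black cap, 72 mm diameter, 95 mm high, standing loose. Origin at the centre of its underside.
There are look-alikes about, which are no part of the job. What is shaped like the tube but black or purple is not meant.

How it is judged:
By the outcome, as a careful person would: the job done as asked, in the order asked, and still so for the second after the job is handed in, with the robot touching nothing.
It also fails if it takes over 59 s, if anything falls off the work surface, if the arm or the gripper's body presses on something with over 40 N, if the wrist force passes 120 N, or if a joint passes its speed limit or range.

## Working session

There is one attempt and no reset: what is moved stays moved. The work goes in short steps, Python scripts to look and compute and a tool call to move; the robot and the scene stay as the last step left them, time stands still between calls to the robot, and variables do not carry over. Pictures are saved under pics/ and viewed, and the job is handed in when it is done.

Besides the shell and the picture viewer there is one more tool, called after "Call:" as name(argument=value, ...), one argument or row to a line, values as JSON. carry_out: Moves the arm, as the interface text tells. Its arguments: {"type":"object","properties":{"motion":{"type":"array","items":{"type":"array","items":{"type":"number"}}}},"required":["motion"]}

```bash
mkdir -p pics; ls
python3 - <<'E'
from plant import *
import cv2
o=observe();print(o['time_s'],o['eef_pos'],o['ee_rot'],o['finger_gap'])
for n in("scene","top"):
    cv2.imwrite(f'pics/{n}0.png',grab_frame(n)[:,:,::-1]);print(camera_params(n))
E
```

```text
pics
0.0 [ 0.24309309 -0.6022065   0.21365398] [[ 9.27283984e-01  3.74357792e-01 -8.10981410e-04]
 [ 3.74358635e-01 -9.27282664e-01  1.57279487e-03]
 [-1.63220988e-04 -1.76202539e-03 -9.99998434e-01]] 1.0009520326991972
{'K': array([[485.6418807 ,   0.        , 272.72069223],
       [  0.        , 485.6418807 , 207.51943115],
       [  0.        ,   0.        ,   1.        ]]), 'R': array([[-0.30394704,  0.95264296, -0.00935868],
       [ 0.74070714,  0.23012681, -0.63118506],
       [-0.59914032, -0.19877887, -0.77557581]]), 't': array([ 0.1210317 , -0.42691485,  1.7366795 ])}
{'K': array([[483.87325248,   0.        , 281.81248269],
       [  0.        , 483.87325248, 211.96507534],
       [  0.        ,   0.        ,   1.        ]]), 'R': array([[ 0.01730992, -0.99965396, -0.01980713],
       [-0.99702867, -0.01577049, -0.07539971],
       [ 0.07506125,  0.02105344, -0.99695665]]), 't': array([0.06817159, 0.63080677, 1.13620152])}
```

View pics/scene0.png

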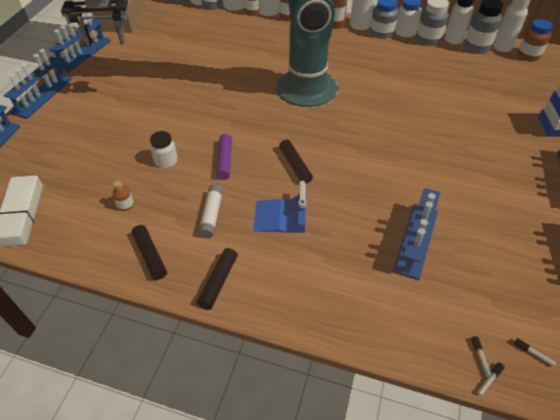

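View pics/top0.png

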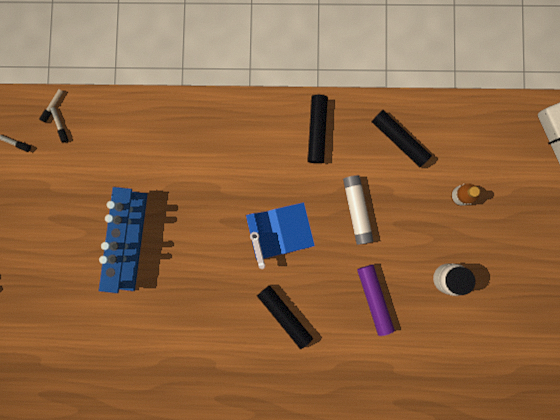

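```bash
cat > h.py <<'E'
from plant import *
import numpy as np, cv2
def ray(n,u,v,z,p=None):
    p=p or camera_params(n);K,R,t=p['K'],p['R'],p['t']
    c=-R.T@t; d=R.T@np.linalg.solve(K,[u,v,1.]); return c+d*(z-c[2])/d[2]
def proj(n,X,p=None):
    p=p or camera_params(n); x=p['K']@(p['R']@np.array(X)+p['t']); return x[:2]/x[2]
E
python3 - <<'E'
from h import *
for n,(x0,y0,w,h) in dict(top=(230,160,160,120),scene=(180,160,150,110)).items():
    im=cv2.imread(f'pics/{n}0.png')
    cv2.imwrite(f'pics/{n}0c.png',cv2.resize(im[y0:y0+h,x0:x0+w],None,fx=5,fy=5,interpolation=cv2.INTER_CUBIC))
    hsv=cv2.cvtColor(im,cv2.COLOR_BGR2HSV)
    white=((hsv[...,1]<45)&(hsv[...,2]>70)).astype(np.uint8)
    m=np.zeros_like(white);m[y0:y0+h,x0:x0+w]=white[y0:y0+h,x0:x0+w]
    cs,_=cv2.findContours(m,0,2)
    for c in cs:
        if cv2.contourArea(c)>40:
            r=cv2.minAreaRect(c);b=cv2.boxPoints(r);print(n,'white',r)
            e=sorted([(np.linalg.norm(b[i]-b[(i+1)%4]),i) for i in range(4)])
            for L,i in e[:2]:
                q=(b[i]+b[(i+1)%4])/2;print('  end',q,ray(n,*q,.02),ray(n,*q,.06))
    bl=((hsv[...,0]>100)&(hsv[...,0]<125)&(hsv[...,1]>120)).astype(np.uint8)
    m=np.zeros_like(bl);m[y0:y0+h,x0:x0+w]=bl[y0:y0+h,x0:x0+w]
    cs,_=cv2.findContours(m,0,2);c=max(cs,key=cv2.contourArea)
    a=cv2.approxPolyDP(c,3,True)[:,0];
    for q in a:print(n,'blue',q,ray(n,*q,0),ray(n,*q,.04))
E
```

```text
top white ((256.6958923339844, 249.65318298339844), (36.44007873535156, 8.420044898986816), 79.2156982421875)
  end [253.28671 231.75494] [0.58115198 0.14644622 0.02      ] [0.57981994 0.143269   0.06      ]
  end [260.10507 267.55142] [0.49592895 0.12827297 0.02      ] [0.49753145 0.12572152 0.06      ]
top white ((357.49755859375, 209.82192993164062), (68.02711486816406, 15.994051933288574), 77.90524291992188)
  end [350.37073 176.5634 ] [ 0.71826143 -0.08536439  0.02      ] [ 0.71220823 -0.08055954  0.06      ]
  end [364.6244  243.08046] [ 0.5585428 -0.1203807  0.02     ] [ 0.55798927 -0.11437012  0.06      ]
top blue [303 203] [0.65428785 0.02757968 0.        ] [0.65050265 0.02847996 0.04      ]
top blue [246 215] [0.62258431 0.16681755 0.        ] [0.6198723  0.16300451 0.04      ]
top blue [250 232] [0.58108529 0.1560679  0.        ] [0.57977805 0.15261875 0.04      ]
top blue [259 233] [0.57900922 0.13398943 0.        ] [0.57777226 0.13128765 0.04      ]
top blue [263 257] [0.52078648 0.12302376 0.        ] [0.52152041 0.12069319 0.04      ]
top blue [313 245] [0.55201621 0.0
[... 266 characters left out ...]
6      ]
  end [205.26825 233.87338] [ 0.71697346 -0.08898841  0.02      ] [ 0.74253738 -0.07322611  0.06      ]
scene white ((301.5, 194.5), (7.0, 29.0), 0.0)
  end [301.5 180. ] [0.45108107 0.10601316 0.02      ] [0.48669197 0.11440716 0.06      ]
  end [301.5 209. ] [0.55691496 0.13547144 0.02      ] [0.58852683 0.14275233 0.06      ]
scene blue [284 201] [0.52742809 0.07550146 0.        ] [0.55954732 0.08487135 0.04      ]
scene blue [257 202] [0.5541781 0.0020495 0.       ] [0.58530531 0.01414337 0.04      ]
scene blue [254 229] [0.64861827 0.02555416 0.        ] [0.67624314 0.03677635 0.04      ]
scene blue [285 231] [0.62969881 0.10936497 0.        ] [0.65802532 0.11747902 0.04      ]
```

View pics/top0c.png

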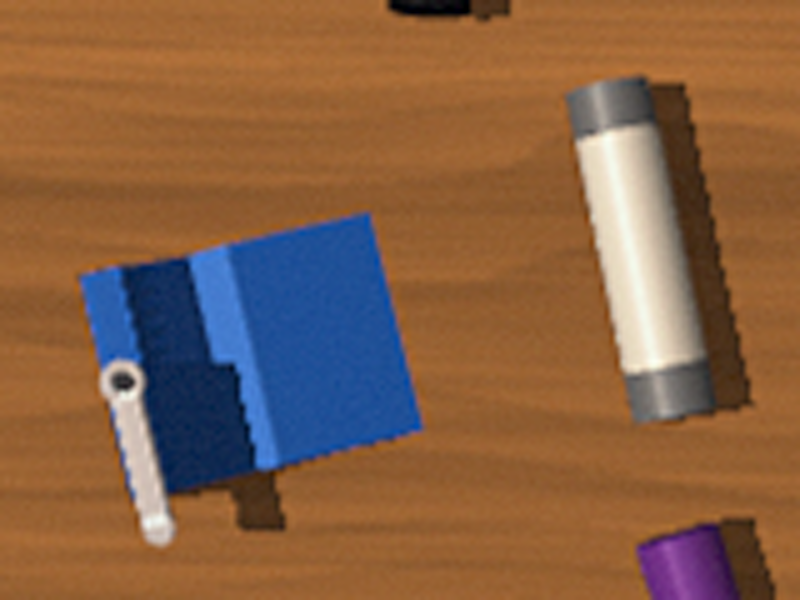

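View pics/scene0c.png

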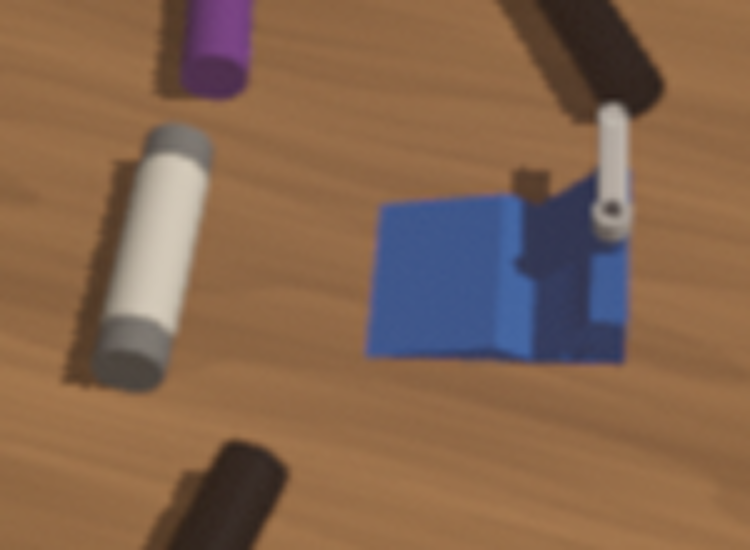

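```bash
cat > m.py <<'E'
from h import *
from scipy.optimize import least_squares
P=[(304,202.6,-.087,-.055,0),(314.2,246,-.087,.055,0),(276.4,209.6,-.015,-.055,.013),(284.8,253.6,-.015,.055,.013),(246,215,.056,-.055,.04),(254.4,213.6,.04,-.055,.04),(254.8,236.1,.046,0,.067)]
S=[(180+380/5,160+204/5,-.087,.055,0),(180+367/5,160+355/5,-.087,-.055,0),(180+627/5,160+270/5,.056,-.012,.04) ]
W=np.array([ray('top',u,v,z)[:2] for u,v,_,_,z in P]);C=np.array([p[2:4] for p in P])
def f(a):
    c,s=np.cos(a[2]),np.sin(a[2]);return (C@np.array([[c,s],[-s,c]])+a[:2]-W).ravel()
r=least_squares(f,[.58,.1,1.7]);x0,y0,th=r.x
print(r.x,np.degrees(th));print((r.fun.reshape(-1,2)*1000).round(1))
ux=np.array([np.cos(th),np.sin(th)]);uy=np.array([-ux[1],ux[0]])
def toC(X): d=np.array(X)[:2]-[x0,y0];return np.array([d@ux,d@uy])
def toW(a,b): return np.array([x0,y0])+a*ux+b*uy
E
python3 - <<'E'
from m import *
for u,v,_,_,z in S[:2]: print('scene',toC(ray('scene',u,v,z)))
im=cv2.imread('pics/top0.png')
# tube outline ends in crop/5: caps
a=np.array([(567+648)/2,(95+77)/2])/5+[230,160]; b=np.array([(637+715)/2,(421+410)/2])/5+[230,160]
for q in(a,b):
    X=ray('top',*q,.02);print('tube',X,toC(X))
for q in(([350.4,176.6]),[364.6,243.1]):
    X=ray('top',*q,.02);print('tube mask',X,toC(X))
X=ray('top',230+159/5,160+530/5,.067);print('keeper tip',toC(X)-[.046,0])
hsv=cv2.cvtColor(im,cv2.COLOR_BGR2HSV)
print('amber',ray('top',468,194,.09),toC(ray('top',468,194,.09)),'jar',toC(ray('top',457,280,.095)))
for n,q in dict(purpA=(365,267),purpB=(385,333),blkA=(318,96),blkB=(317,162),bA=(265,290),bB=(305,345)).items():print(n,toC(ray('top',*q,.02)),ray('top',*q,.02))
print(ux,uy)
E
```

```text
[0.58035023 0.09502088 1.81169764] 103.80262829463375
[[-0.8 -1.5]
 [-1.9 -1.5]
 [ 1.3  1.5]
 [ 0.4 -2.6]
 [ 0.5 -0.5]
 [ 0.7  3.8]
 [-0.3  0.7]]
scene [-0.0873357   0.05193176]
scene [-0.08476716 -0.0566593 ]
tube [ 0.71675055 -0.08809367  0.02      ] [-0.21036893 -0.08877443]
tube [ 0.55851964 -0.12175106  0.02      ] [-0.20530399  0.07291722]
tube mask [ 0.71817333 -0.08543547  0.02      ] [-0.20812694 -0.0907903 ]
tube mask [ 0.55849522 -0.12032285  0.02      ] [-0.2039112   0.07260019]
keeper tip [-0.00149503  0.07034506]
amber [ 0.67185995 -0.34140738  0.09      ] [-0.44565788  0.01525497] jar [-0.37239146  0.19540027]
purpA [-0.19154014  0.12799175] [ 0.50175172 -0.12152423  0.02      ]
purpB [-0.20110879  0.28852692] [ 0.34813514 -0.16911673  0.02      ]
blkA [-0.17721592 -0.30217285] [ 0.91607716 -0.00498583  0.02      ]
blkB [-0.13773967 -0.14363189] [ 0.75269616 -0.00447392  0.02      ]
bA [0.05266128 0.12847921] [0.44301725 0.11550916 0.02      ]
bB [-0.01123305  0.2745528 ] [0.31640556 0.01860995 0.02      ]
[-0.23857801  0.97112334] [-0.97112334 -0.23857801]
```

Call:
carry_out(
  motion=[
    [1,0.02,-0.01,0,0,0,-5],
    [1,0.055,-0.026,0,0,0,-11],
    [1,0.09,-0.042,0,0,0,-17],
    [1,0.125,-0.058,0,0,0,-23],
    [1,0.16,-0.075,0,0,0,-29],
    [1,0.195,-0.09,0,0,0,-35],
    [1,0.23,-0.107,0,0,0,-40],
    [1,0.26,-0.12,0,0,0,-44],
  ],
)

```text
time_s: 0.77
eef_pos: [0.441, -0.3914, 0.2144]
ee_rot: [[0.402, 0.916, 0.0], [0.916, -0.402, 0.001], [0.001, -0.0, -1.0]]
ft_force: [0.2, -0.1, 0.3]
finger_gap: 1.002
```

```bash
cat >> m.py <<'E'
def goal(a,b,z,deg=0):
    "shift in tool axes to reach cradle (a,b), height z, tool x along cradle x"
    from scipy.spatial.transform import Rotation as Ro
    o=observe();R=np.array(o['ee_rot']);p=np.array(o['eef_pos'])
    w=np.append(toW(a,b),z)
    Rg=np.column_stack([[*ux,0],[*-uy,0],[0,0,-1]])
    print('t',o['time_s'],'at cradle',toC(p).round(4),'z',p[2].round(4),'F',np.round(o['ft_force'],1))
    print('shift',(R.T@(w-p)).round(4),'turn',Ro.from_matrix(R.T@Rg).as_rotvec(degrees=True).round(2))
E
python3 -c "
from m import *
goal(-.27,-.008,.15)"
```

```text
[0.58035023 0.09502088 1.81169764] 103.80262829463375
[[-0.8 -1.5]
 [-1.9 -1.5]
 [ 1.3  1.5]
 [ 0.4 -2.6]
 [ 0.5 -0.5]
 [ 0.7  3.8]
 [-0.3  0.7]]
t 0.7667 at cradle [-0.4391  0.2514] z 0.2144 F [ 0.2 -0.1  0.3]
shift [0.292  0.1029 0.0646] turn [ -0.    -0.05 -37.48]
```

Call:
carry_out(
  motion=[
    [1,0.035,0.012,0,0,0,-5],
    [1,0.073,0.025,0,0,0,-10],
    [1,0.11,0.038,0,0,0,-15],
    [1,0.148,0.052,0,0,0,-20],
    [1,0.186,0.065,0,0,0,-25],
    [1,0.224,0.078,0.01,0,0,-30],
    [1,0.26,0.091,0.025,0,0,-35],
    [1,0.29,0.102,0.04,0,0,-37.5],
  ],
)

```text
time_s: 1.43
eef_pos: [0.6524, -0.1678, 0.1742]
ee_rot: [[-0.239, 0.971, 0.001], [0.971, 0.239, 0.001], [0.001, 0.001, -1.0]]
ft_force: [-0.9, -0.9, 0.3]
finger_gap: 1.001
```

```bash
python3 -c "
from m import *
goal(-.27,-.008,.014)
cv2.imwrite('pics/w1.png',grab_frame('wrist')[:,:,::-1]);cv2.imwrite('pics/t1.png',grab_frame('top')[:,:,::-1])" | tail -2
```

```text
t 1.4333 at cradle [-0.2725 -0.0073] z 0.1742 F [-0.9 -0.9  0.3]
shift [0.0024 0.0005 0.1602] turn [ 0.07 -0.03  0.01]
```

View pics/w1.png

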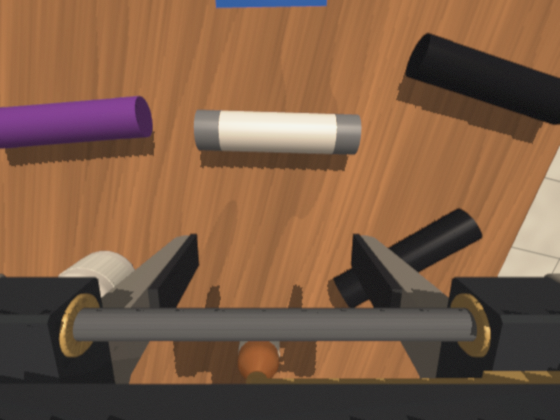

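View pics/t1.png

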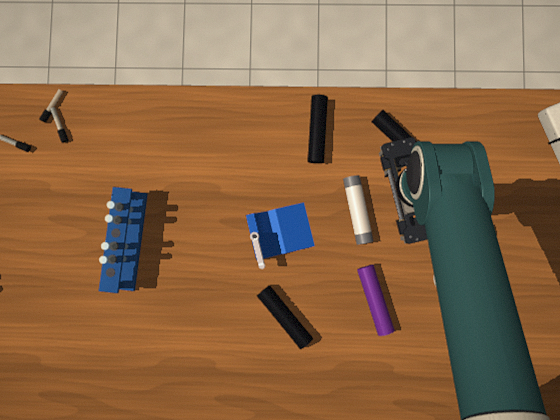

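```bash
python3 -c "
from m import *
for q in [(424,164),(432,156),(428,160),(376,116),(376,125),(352,210)]: print(toC(ray('top',*q,.02)))
p=camera_params('wrist')
for q in [(337,290),(360,306),(343,275),(480,232)]: print('w',toC(ray('wrist',*q,.02,p)))
for q in [(195,131),(360,134),(197,240),(352,240)]: print('w',toC(ray('wrist',*q,.02 if q[1]<200 else .174,p)))
" | tail -10
```

```text
[-0.29800021 -0.1999262 ]
[-0.19308372 -0.01123741]
w [-0.38097052 -0.07955785]
w [-0.40192599 -0.10799571]
w [-0.36169193 -0.08541987]
w [-0.30856116 -0.23419512]
w [-0.20089892  0.07561447]
w [-0.20323095 -0.09334007]
w [-0.26069191  0.03881007]
w [-0.26024443 -0.05159236]
```

Call:
carry_out(
  motion=[
    [1,0.001,0,0.02,0,0,0],
    [1,0.001,0,0.05,0,0,0],
    [1,0.002,0,0.08,0,0,0],
    [1,0.002,0,0.11,0,0,0],
    [1,0.002,0,0.135,0,0,0],
    [1,0.002,0,0.15,0,0,0],
    [1,0.002,0,0.158,0,0,0],
    [1,0.002,0,0.16,0,0,0],
  ],
)

```text
time_s: 2.2
eef_pos: [0.6493, -0.1692, 0.0133]
ee_rot: [[-0.233, 0.973, -0.002], [0.973, 0.233, 0.0], [0.001, -0.002, -1.0]]
ft_force: [-0.5, -0.4, 0.8]
finger_gap: 1.001
```

```bash
python3 -c "
from m import *
goal(-.115,-.008,.016)
cv2.imwrite('pics/w2.png',grab_frame('wrist')[:,:,::-1])" | tail -2
```

```text
t 2.2 at cradle [-0.2731 -0.0039] z 0.0133 F [-0.5 -0.4  0.8]
shift [ 0.1581  0.0031 -0.0026] turn [-0.12 -0.04 -0.36]
```

View pics/w2.png

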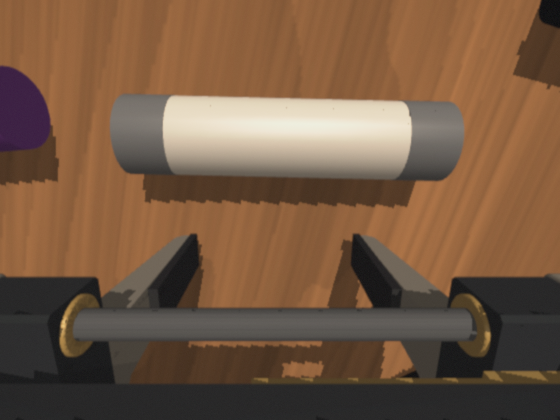

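Call:
carry_out(
  motion=[
    [1,0.008,0.001,-0.001,0,0,-0.2],
    [1,0.016,0.002,-0.002,0,0,-0.3],
    [1,0.023,0.003,-0.002,0,0,-0.3],
    [1,0.028,0.003,-0.002,0,0,-0.3],
    [1,0.032,0.003,-0.002,0,0,-0.3],
    [1,0.036,0.003,-0.002,0,0,-0.3],
    [1,0.04,0.003,-0.002,0,0,-0.3],
    [1,0.044,0.003,-0.002,0,0,-0.3],
  ],
)

```text
time_s: 2.92
eef_pos: [0.6428, -0.1252, 0.0166]
ee_rot: [[-0.238, 0.971, 0.0], [0.971, 0.238, -0.0], [-0.0, -0.0, -1.0]]
ft_force: [0.2, -0.5, 0.7]
finger_gap: 1.001
```

Call:
carry_out(
  motion=[
    [1,0.004,0,0,0,0,0],
    [1,0.008,0,0,0,0,0],
    [1,0.012,0,0,0,0,0],
    [1,0.016,0,0,0,0,0],
    [1,0.02,0,0,0,0,0],
    [1,0.024,0,0,0,0,0],
    [1,0.028,0,0,0,0,0],
    [1,0.032,0,0,0,0,0],
  ],
)

```text
time_s: 3.58
eef_pos: [0.6352, -0.0938, 0.0166]
ee_rot: [[-0.238, 0.971, 0.0], [0.971, 0.238, -0.0], [-0.0, -0.0, -1.0]]
ft_force: [-0.5, -1.3, 0.4]
finger_gap: 0.999
```

```bash
python3 -c "
from m import *
goal(-.115,-.008,.018)
cv2.imwrite('pics/w3.png',grab_frame('wrist')[:,:,::-1]);cv2.imwrite('pics/t3.png',grab_frame('top')[:,:,::-1])" | tail -2
```

```text
t 3.5833 at cradle [-0.1965 -0.0082] z 0.0166 F [-0.5 -1.3  0.4]
shift [ 0.0815 -0.0002 -0.0014] turn [-0.    0.   -0.02]
```

View pics/w3.png

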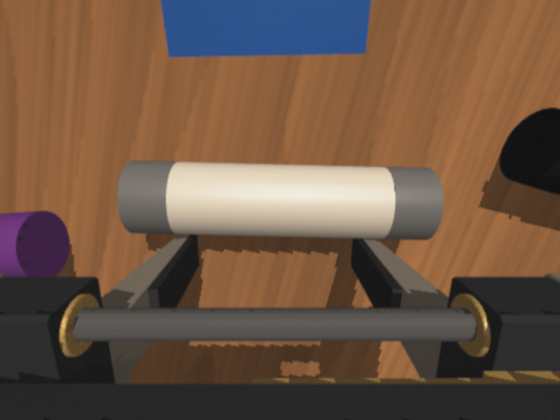

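View pics/t3.png

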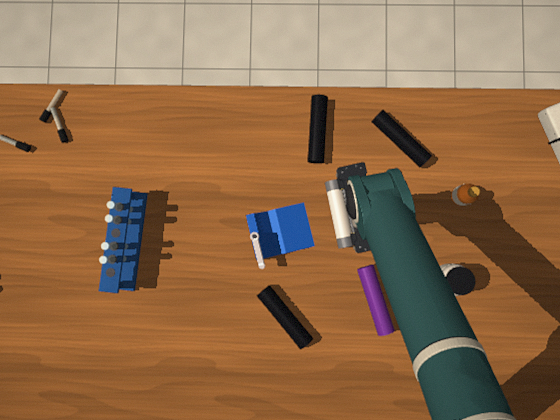

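Call:
carry_out(
  motion=[
    [1,0.005,0,0,0,0,0],
    [1,0.01,0,0,0,0,0],
    [1,0.015,0,0,0,0,0],
    [1,0.02,0,0,0,0,0],
    [1,0.025,0,0,0,0,0],
    [1,0.03,0,0,0,0,0],
    [1,0.035,0,0,0,0,0],
    [1,0.04,0,0,0,0,0],
  ],
)

```text
time_s: 4.35
eef_pos: [0.6256, -0.0548, 0.0166]
ee_rot: [[-0.238, 0.971, -0.0], [0.971, 0.238, -0.0], [-0.0, -0.0, -1.0]]
ft_force: [-0.4, 0.6, 0.5]
finger_gap: 1.004
```

Call:
carry_out(
  motion=[
    [1,0.005,0,0,0,0,0],
    [1,0.01,0,0,0,0,0],
    [1,0.015,0,0,0,0,0],
    [1,0.02,0,0,0,0,0],
    [1,0.025,0,0,0,0,0],
    [1,0.03,0,-0.001,0,0,0],
    [1,0.035,0,-0.001,0,0,0],
    [1,0.04,0,-0.002,0,0,0],
  ],
)

```text
time_s: 5.02
eef_pos: [0.6161, -0.0163, 0.0186]
ee_rot: [[-0.238, 0.971, 0.0], [0.971, 0.238, -0.0], [-0.0, -0.0, -1.0]]
ft_force: [0.6, -1.5, 0.6]
finger_gap: 1.001
```

```bash
python3 -c "
from m import *
goal(-.04,-.008,.022)
cv2.imwrite('pics/w4.png',grab_frame('wrist')[:,:,::-1]);cv2.imwrite('pics/s4.png',grab_frame('scene')[100:300,130:400,::-1].repeat(2,0).repeat(2,1))" | tail -2
```

```text
t 5.0167 at cradle [-0.1167 -0.0082] z 0.0186 F [ 0.6 -1.5  0.6]
shift [ 0.0767 -0.0002 -0.0034] turn [-0.    0.02 -0.03]
```

View pics/w4.png

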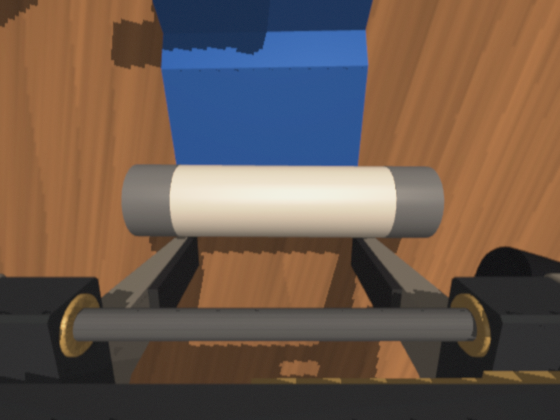

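View pics/s4.png

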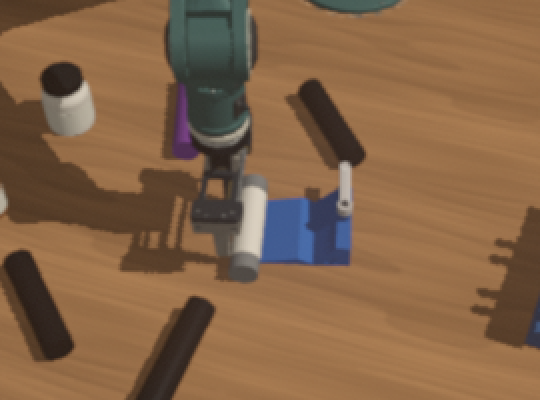

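Call:
carry_out(
  motion=[
    [1,0.005,0,0,0,0,0],
    [1,0.01,0,-0.001,0,0,0],
    [1,0.015,0,-0.001,0,0,0],
    [1,0.02,0,-0.002,0,0,0],
    [1,0.025,0,-0.002,0,0,0],
    [1,0.03,0,-0.003,0,0,0],
    [1,0.035,0,-0.003,0,0,0],
    [1,0.04,0,-0.004,0,0,0],
  ],
)

```text
time_s: 5.78
eef_pos: [0.6065, 0.0228, 0.0225]
ee_rot: [[-0.238, 0.971, -0.0], [0.971, 0.238, -0.0], [-0.0, -0.0, -1.0]]
ft_force: [2.5, -2.9, 2.4]
finger_gap: 0.996
```

```bash
python3 -c "
from m import *
goal(-.037,-.008,.024)
cv2.imwrite('pics/w5.png',grab_frame('wrist')[:,:,::-1])" | tail -2
```

```text
t 5.7833 at cradle [-0.0763 -0.0081] z 0.0225 F [ 2.5 -2.9  2.4]
shift [ 0.0393 -0.0001 -0.0015] turn [-0.01  0.   -0.01]
```

View pics/w5.png

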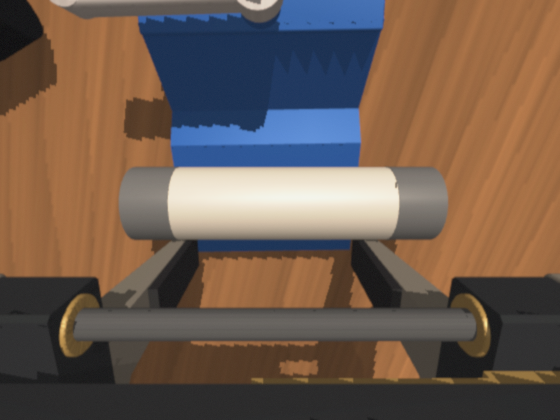

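Call:
carry_out(
  motion=[
    [1,0.005,0,0,0,0,0],
    [1,0.01,0,-0.001,0,0,0],
    [1,0.015,0,-0.001,0,0,0],
    [1,0.02,0,-0.001,0,0,0],
    [1,0.025,0,-0.001,0,0,0],
    [1,0.03,0,-0.002,0,0,0],
    [1,0.034,0,-0.002,0,0,0],
    [1,0.037,0,-0.002,0,0,0],
  ],
)

```text
time_s: 6.5
eef_pos: [0.5972, 0.0602, 0.0244]
ee_rot: [[-0.239, 0.971, -0.001], [0.971, 0.239, 0.001], [0.002, -0.0, -1.0]]
ft_force: [0.4, 0.6, -0.8]
finger_gap: 1.002
```

```bash
python3 -c "
from m import *
goal(-.032,-.008,.024)
cv2.imwrite('pics/w6.png',grab_frame('wrist')[:,:,::-1])
cv2.imwrite('pics/s6.png',grab_frame('scene')[100:300,130:400,::-1].repeat(2,0).repeat(2,1))" | tail -2
```

```text
t 6.5 at cradle [-0.0378 -0.008 ] z 0.0244 F [ 0.4  0.6 -0.8]
shift [ 0.0058 -0.      0.0004] turn [-0.02 -0.09  0.05]
```

View pics/w6.png

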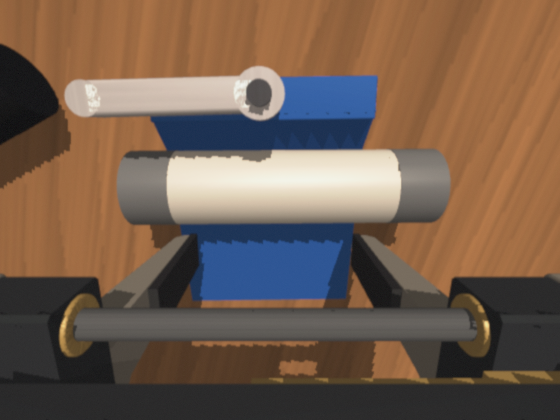

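View pics/s6.png

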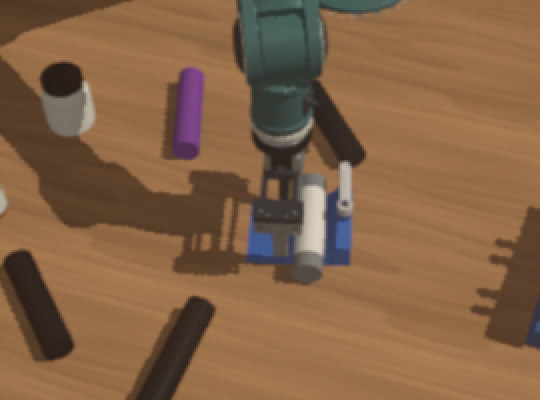

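Call:
carry_out(
  motion=[
    [1,-0.01,0,0,0,0,0],
    [1,-0.015,0,-0.005,0,0,0],
    [1,-0.015,0,-0.03,0,0,0],
    [1,-0.015,0,-0.06,0,0,0],
    [1,-0.015,0,-0.09,0,0,0],
    [0.5,-0.015,0,-0.11,0,0,0],
    [0,-0.015,0,-0.12,0,0,0],
    [0,-0.015,0,-0.12,0,0,0],
  ],
)

```text
time_s: 7.27
eef_pos: [0.6032, 0.0428, 0.1472]
ee_rot: [[-0.237, 0.972, 0.005], [0.972, 0.237, -0.0], [-0.001, 0.005, -1.0]]
ft_force: [0.4, 0.7, -0.1]
finger_gap: 0.805
```

```bash
python3 -c "
from m import *
goal(.078,.073,.055)
p=camera_params('wrist')
cv2.imwrite('pics/w7.png',grab_frame('wrist')[:,:,::-1])
np.savez('p7.npz',**p)
cv2.imwrite('pics/s7.png',grab_frame('scene')[100:300,130:400,::-1].repeat(2,0).repeat(2,1))" | tail -2
```

```text
t 7.2667 at cradle [-0.0562 -0.0097] z 0.1472 F [ 0.4  0.7 -0.1]
shift [ 0.1341 -0.0833  0.0916] turn [ 0.26  0.07 -0.11]
```

View pics/w7.png

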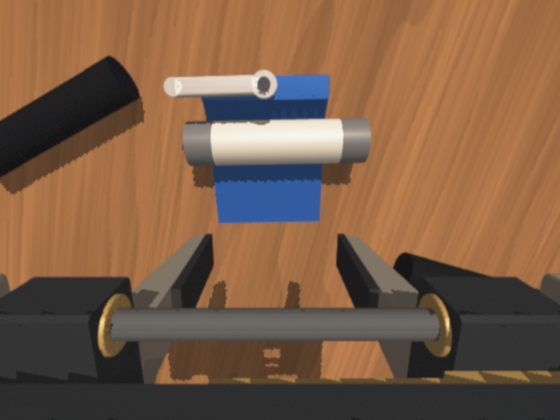

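View pics/s7.png

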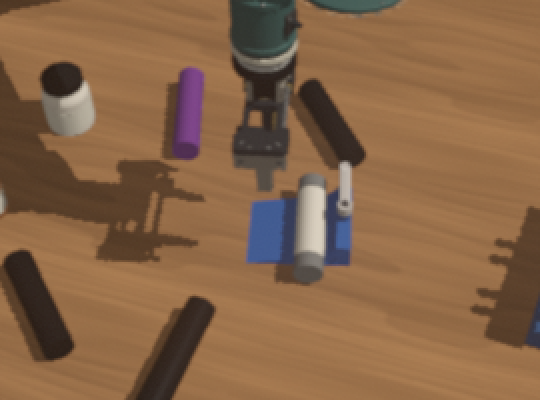

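Tube looks seated, stationary. I'll measure it and the keeper from this wrist view, using the points read: tube ends (185,143)/(369,141), pivot (264,84), tip (174,87).

```bash
python3 -c "
from m import *
p=dict(np.load('p7.npz'))
for n,u,v,z in [('tubeL',186,143,.028),('tubeR',369,141,.028),('pivot',264,84,.067),('tip',174,87,.067),('rampL',218,222,0),('rampR',320,221,0),('tubetopedge',278,119,.028),('tubebot',278,165,.028)]: print(n,toC(ray('wrist',u,v,z,p)).round(4))
" | tail -8
```

```text
tubeL [-0.0001  0.0734]
tubeR [ 0.0013 -0.0964]
pivot [ 0.0463 -0.0006]
tip [0.0442 0.0684]
rampL [-0.0862  0.0529]
rampR [-0.0854 -0.0582]
tubetopedge [ 0.0211 -0.0119]
tubebot [-0.0207 -0.012 ]
```

Call:
carry_out(
  motion=[
    [0,0.012,-0.008,0,0,0,0],
    [0,0.036,-0.022,0,0,0,0],
    [0,0.06,-0.037,0,0,0,0],
    [0,0.084,-0.052,0,0,0,0],
    [0,0.108,-0.067,0,0,0,0],
    [0,0.126,-0.078,0,0,0,0],
    [0,0.135,-0.083,0.01,0,0,0],
    [0,0.135,-0.083,0.02,0,0,0],
  ],
)

```text
time_s: 8.03
eef_pos: [0.4854, 0.1576, 0.1235]
ee_rot: [[-0.243, 0.97, -0.002], [0.97, 0.243, 0.0], [0.001, -0.002, -1.0]]
ft_force: [0.4, 0.7, 0.2]
finger_gap: 0.139
```

```bash
python3 -c "
from m import *
goal(.078,.073,.055)
cv2.imwrite('pics/w8.png',grab_frame('wrist')[:,:,::-1])" | tail -2
```

```text
t 8.0333 at cradle [0.0834 0.0773] z 0.1235 F [0.4 0.7 0.2]
shift [-0.0055  0.0044  0.0684] turn [-0.12 -0.04  0.28]
```

View pics/w8.png

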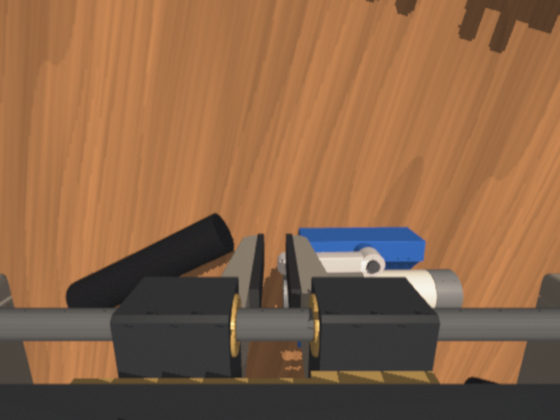

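Call:
carry_out(
  motion=[
    [0,-0.004,0.003,0.01,0,0,0],
    [0,-0.005,0.004,0.025,0,0,0],
    [0,-0.005,0.004,0.04,0,0,0],
    [0,-0.005,0.004,0.054,0,0,0],
    [0,-0.005,0.004,0.063,0,0,0.2],
    [0,-0.005,0.004,0.067,0,0,0.2],
    [0,-0.005,0.004,0.068,0,0,0.2],
    [0,-0.005,0.004,0.068,0,0,0.2],
  ],
)

```text
time_s: 8.75
eef_pos: [0.494, 0.1509, 0.0563]
ee_rot: [[-0.234, 0.972, -0.0], [0.972, 0.234, -0.0], [0.0, -0.0, -1.0]]
ft_force: [-0.2, -0.1, 0.5]
finger_gap: 0.006
```

```bash
python3 -c "
from m import *
goal(.078,.073,.055)
cv2.imwrite('pics/w9.png',grab_frame('wrist')[:,:,::-1]);cv2.imwrite('pics/s9.png',grab_frame('scene')[130:280,200:400,::-1].repeat(4,0).repeat(4,1))
r,b=.053,.018
P=np.array([.046,0])
for d in [0,10,20,30,40,50,60,70,80,90]:
    t=np.radians(d);c=P+r*np.array([-np.sin(t),np.cos(t)])+.007*np.array([np.cos(t),np.sin(t)])+[.01,b]
    print(d,c.round(4))" | tail -12
```

```text
t 8.75 at cradle [0.0748 0.0706] z 0.0563 F [-0.2 -0.1  0.5]
shift [ 0.0032 -0.0025  0.0013] turn [-0.02 -0.   -0.25]
0 [0.063 0.071]
10 [0.0537 0.0714]
20 [0.0445 0.0702]
30 [0.0356 0.0674]
40 [0.0273 0.0631]
50 [0.0199 0.0574]
60 [0.0136 0.0506]
70 [0.0086 0.0427]
80 [0.005  0.0341]
90 [0.003 0.025]
```

View pics/w9.png

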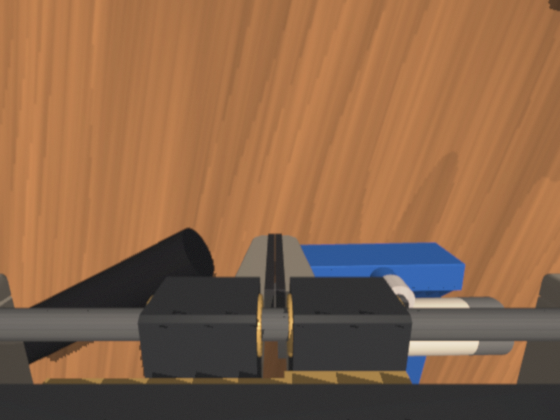

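View pics/s9.png

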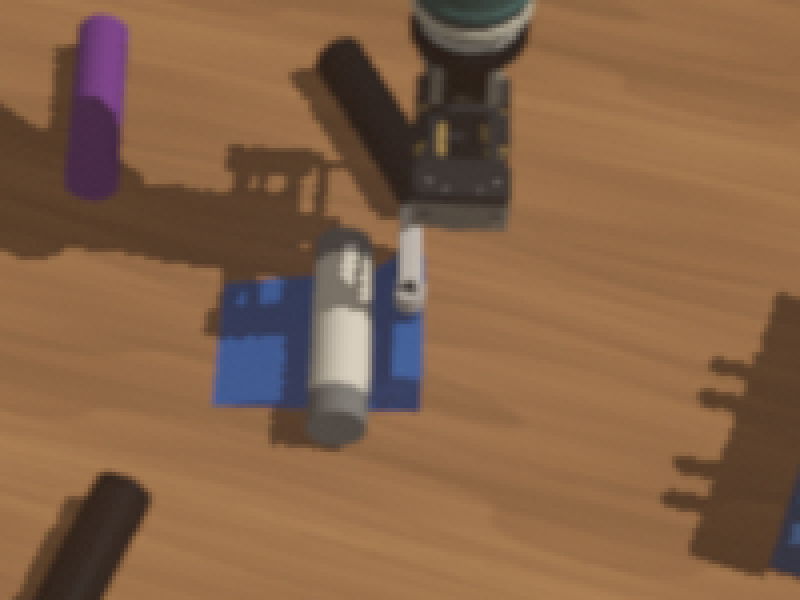

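Call:
carry_out(
  motion=[
    [0,-0.006,0,0,0,0,0],
    [0,-0.012,0,0,0,0,0],
    [0,-0.017,0,0,0,0,0],
    [0,-0.0215,0,0,0,0,0],
    [0,-0.026,0,0,0,0,0],
    [0,-0.0305,0.0005,0,0,0,0],
    [0,-0.035,0.002,0,0,0,0],
    [0,-0.0395,0.0035,0,0,0,0],
  ],
)

```text
time_s: 9.52
eef_pos: [0.5064, 0.1131, 0.0566]
ee_rot: [[-0.235, 0.972, -0.0], [0.972, 0.235, -0.0], [-0.0, -0.0, -1.0]]
ft_force: [-1.1, 1.6, 1.8]
finger_gap: 0.001
```

```bash
python3 -c "
from m import *
goal(.0356,.0674,.0563)
cv2.imwrite('pics/s10.png',grab_frame('scene')[130:280,200:400,::-1].repeat(4,0).repeat(4,1))" | tail -2
```

```text
t 9.5167 at cradle [0.0352 0.0675] z 0.0566 F [-1.1  1.6  1.8]
shift [0.0004 0.0001 0.0003] turn [-0.03  0.   -0.22]
```

View pics/s10.png

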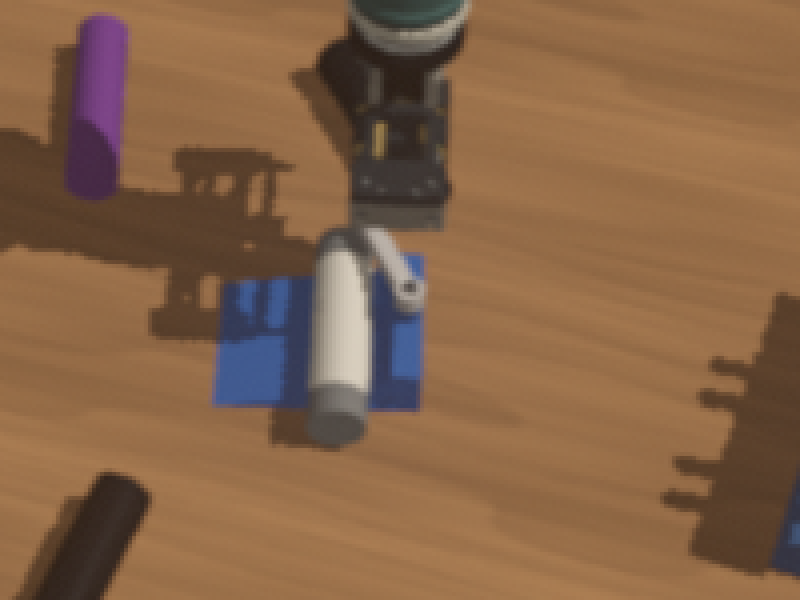

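Call:
carry_out(
  motion=[
    [0,-0.0042,0.002,0,0,0,0],
    [0,-0.0083,0.0043,0,0,0,0],
    [0,-0.012,0.007,0,0,0,0],
    [0,-0.0157,0.01,0,0,0,0],
    [0,-0.019,0.0133,0,0,0,0],
    [0,-0.022,0.0168,0,0,0,0],
    [0,-0.0247,0.0207,0,0,0,0],
    [0,-0.027,0.0247,0,0,0,0],
  ],
)

```text
time_s: 10.23
eef_pos: [0.5371, 0.0925, 0.0564]
ee_rot: [[-0.235, 0.972, -0.0], [0.972, 0.235, -0.0], [-0.0, -0.001, -1.0]]
ft_force: [-2.3, 0.6, -0.4]
finger_gap: 0.004
```

```bash
python3 -c "
from m import *
goal(.003,.025,.0563)
cv2.imwrite('pics/s11.png',grab_frame('scene')[130:280,200:400,::-1].repeat(4,0).repeat(4,1));cv2.imwrite('pics/w11.png',grab_frame('wrist')[:,:,::-1])" | tail -2
```

```text
t 10.2333 at cradle [0.0079 0.0426] z 0.0564 F [-2.3  0.6 -0.4]
shift [-0.0048  0.0176  0.0001] turn [-0.03  0.02 -0.24]
```

View pics/s11.png

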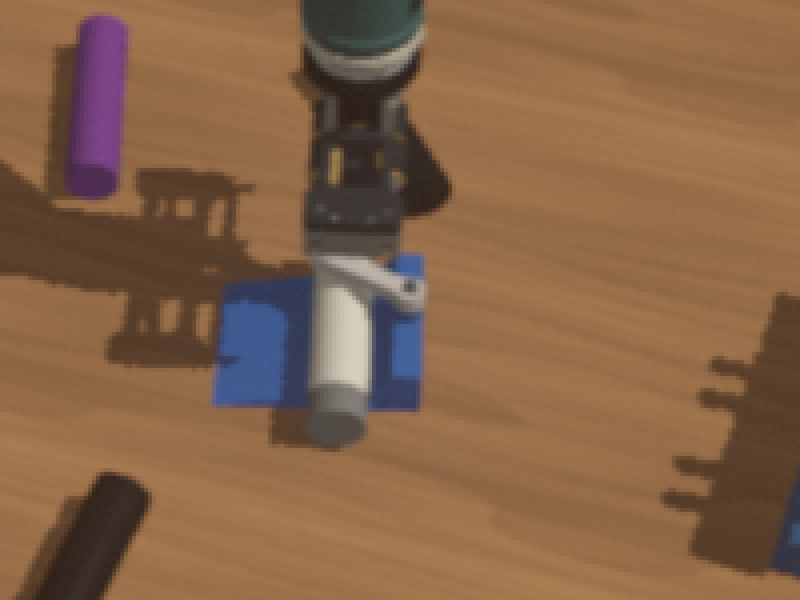

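View pics/w11.png

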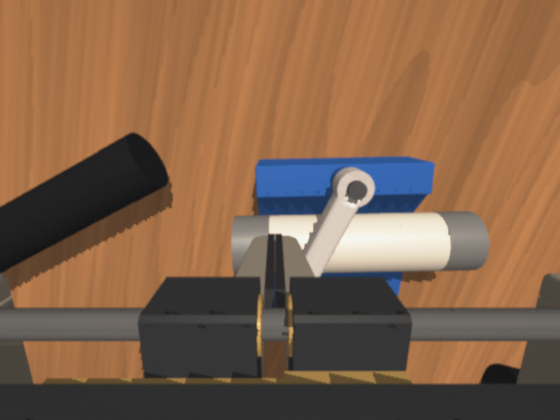

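Call:
carry_out(
  motion=[
    [0,-0.002,0.004,0,0,0,0],
    [0,-0.0036,0.0085,0,0,0,0],
    [0,-0.0046,0.0125,0,0,0,0],
    [0,-0.005,0.0155,0,0,0,0],
    [0,-0.005,0.0175,0,0,0,0],
    [0,-0.005,0.0185,0,0,0,0],
    [0,-0.005,0.0185,0,0,0,0],
  ],
)

```text
time_s: 10.92
eef_pos: [0.5564, 0.0929, 0.0566]
ee_rot: [[-0.235, 0.972, 0.001], [0.972, 0.235, 0.0], [0.0, 0.001, -1.0]]
ft_force: [-0.8, -1.3, 1.2]
finger_gap: 0.003
```

```bash
python3 -c "
from m import *
goal(.003,.025,.0563)
cv2.imwrite('pics/w12.png',grab_frame('wrist')[:,:,::-1])" | tail -2
```

```text
t 10.9167 at cradle [0.0036 0.0238] z 0.0566 F [-0.8 -1.3  1.2]
shift [-0.0006 -0.0012  0.0003] turn [ 0.04 -0.01 -0.21]
```

View pics/w12.png

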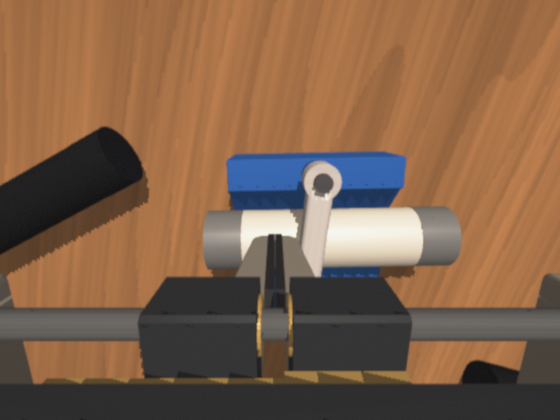

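Call:
carry_out(
  motion=[
    [0,0,0.001,0,0,0,0],
    [0,0,0.002,0,0,0,0],
    [0,0,0.003,0,0,0,0],
    [0,0,0.003,0,0,0,0],
  ],
)

```text
time_s: 11.3
eef_pos: [0.559, 0.0932, 0.0566]
ee_rot: [[-0.235, 0.972, 0.0], [0.972, 0.235, -0.0], [-0.0, 0.0, -1.0]]
ft_force: [-1.9, -0.9, 0.4]
finger_gap: 0.006
```

Call:
carry_out(
  motion=[
    [0,0,0.001,0,0,0,0],
    [0,0,0.002,0,0,0,0],
    [0,0,0.002,0,0,0,0],
  ],
)

```text
time_s: 11.55
eef_pos: [0.561, 0.0937, 0.0565]
ee_rot: [[-0.235, 0.972, 0.0], [0.972, 0.235, -0.0], [-0.0, 0.0, -1.0]]
ft_force: [-0.8, -0.3, -0.5]
finger_gap: 0.005
```

Call:
carry_out(
  motion=[
    [0,0,0.001,0,0,0,0],
    [0,0,0.002,0,0,0,0],
    [0,0,0.002,0,0,0,0],
  ],
)

```text
time_s: 11.8
eef_pos: [0.5622, 0.0939, 0.0564]
ee_rot: [[-0.235, 0.972, -0.001], [0.972, 0.235, -0.001], [-0.0, -0.001, -1.0]]
ft_force: [-3.0, -2.0, 1.5]
finger_gap: 0.007
```

```bash
python3 -c "
from m import *
goal(.003,.018,.0563)
p=camera_params('wrist')
cv2.imwrite('pics/w13.png',grab_frame('wrist')[:,:,::-1]);np.savez('p13.npz',**p)" | tail -2
```

```text
t 11.8 at cradle [0.0032 0.0179] z 0.0564 F [-3.  -2.   1.5]
shift [-0.0002 -0.0001  0.0001] turn [-0.08  0.02 -0.22]
```

View pics/w13.png

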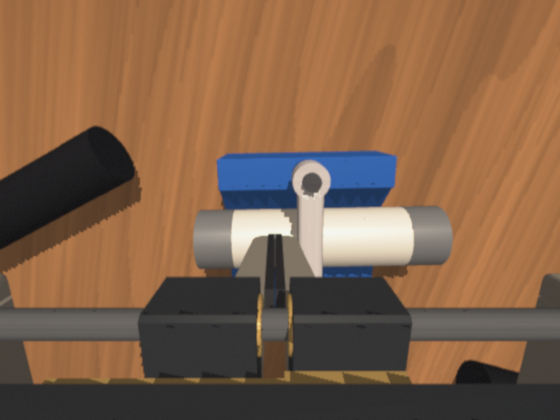

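Call:
carry_out(
  motion=[
    [0,0,0.001,0,0,0,0],
    [0,0,0.002,0,0,0,0],
    [0,0,0.002,0,0,0,0],
  ],
)

```text
time_s: 12.1
eef_pos: [0.5625, 0.0939, 0.0563]
ee_rot: [[-0.235, 0.972, -0.005], [0.972, 0.235, -0.002], [-0.001, -0.005, -1.0]]
ft_force: [-7.8, -3.7, 5.8]
finger_gap: 0.006
```

Call:
carry_out(
  motion=[
    [0,0,0.001,0,0,0,0],
    [0,0,0.001,0,0,0,0],
  ],
)

```text
time_s: 12.27
eef_pos: [0.5625, 0.0939, 0.0563]
ee_rot: [[-0.235, 0.972, -0.007], [0.972, 0.235, -0.003], [-0.001, -0.007, -1.0]]
ft_force: [-10.2, -4.0, 9.4]
finger_gap: 0.006
```

Stopped dead against the stop. Back off along cradle +y, then up and away.

Call:
carry_out(
  motion=[
    [0,0,-0.004,0,0,0,0],
    [0,0,-0.012,0,0,0,0],
    [0,0,-0.02,0,0,0,0],
    [0,0,-0.025,-0.015,0,0,0],
    [0,0,-0.025,-0.045,0,0,0],
    [0,-0.01,-0.025,-0.08,0,0,0],
    [0,-0.04,-0.025,-0.11,0,0,0],
    [0,-0.075,-0.025,-0.12,0,0,0],
  ],
)

```text
time_s: 12.93
eef_pos: [0.5611, 0.019, 0.1815]
ee_rot: [[-0.241, 0.971, 0.008], [0.971, 0.241, 0.002], [-0.0, 0.009, -1.0]]
ft_force: [1.5, 0.9, 0.6]
finger_gap: 0.004
```

Call:
carry_out(
  motion=[
    [0,-0.03,0,-0.01,0,0,0],
    [0,-0.06,0,-0.02,0,0,0],
    [0,-0.09,0,-0.03,0,0,0],
    [0,-0.11,0,-0.03,0,0,0],
    [0,-0.12,0,-0.03,0,0,0],
    [0,-0.12,0,-0.03,0,0,0],
  ],
)

```text
time_s: 13.43
eef_pos: [0.5871, -0.1029, 0.2062]
ee_rot: [[-0.231, 0.973, 0.0], [0.973, 0.231, -0.001], [-0.001, 0.0, -1.0]]
ft_force: [0.1, 0.8, 0.4]
finger_gap: 0.001
```

```bash
python3 -c "
from m import *
goal(0,0,.2)
p=camera_params('wrist')
cv2.imwrite('pics/w14.png',grab_frame('wrist')[:,:,::-1]);np.savez('p14.npz',**p)
cv2.imwrite('pics/t14.png',grab_frame('top')[:,:,::-1])
cv2.imwrite('pics/s14.png',grab_frame('scene')[130:280,200:400,::-1].repeat(4,0).repeat(4,1))" | tail -2
```

```text
t 13.4333 at cradle [-0.1939  0.0407] z 0.2062 F [0.1 0.8 0.4]
shift [0.1942 0.0392 0.0061] turn [ 0.01  0.04 -0.44]
```

View pics/w14.png

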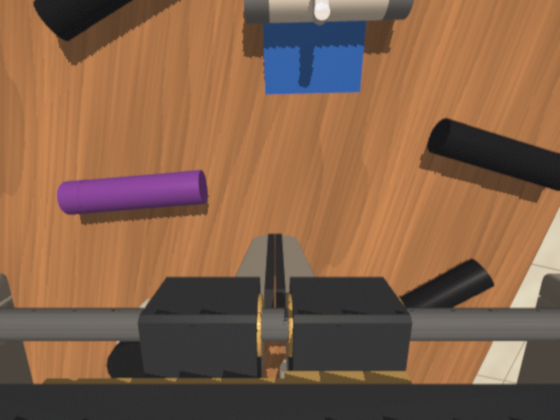

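View pics/t14.png

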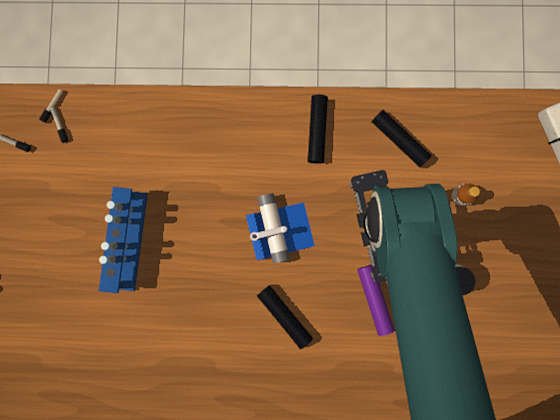

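View pics/s14.png

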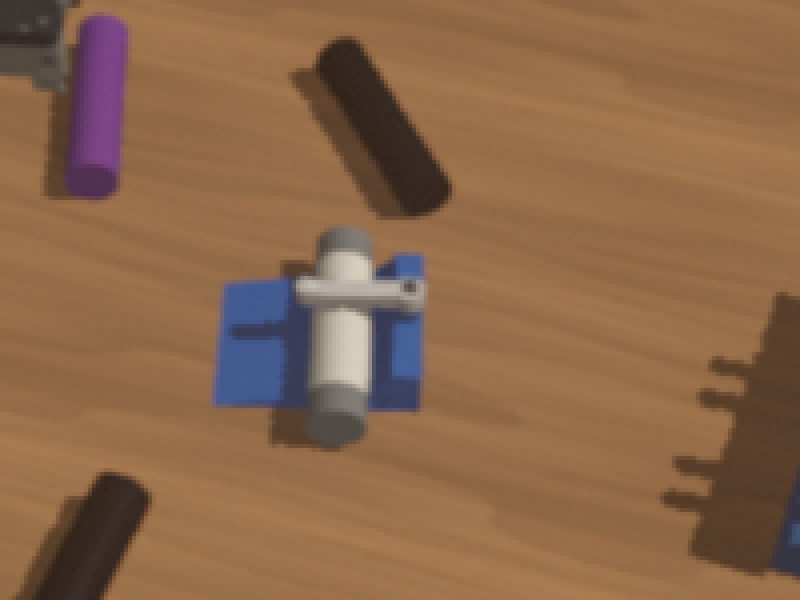

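```bash
python3 -c "
from m import *
im=cv2.imread('pics/top0.png');b=cv2.imread('pics/t14.png')
cv2.imwrite('pics/t14c.png',cv2.resize(b[170:290,230:390],None,fx=5,fy=5,interpolation=cv2.INTER_CUBIC))
" >/dev/null
```

```text
(no output)
```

View pics/t14c.png

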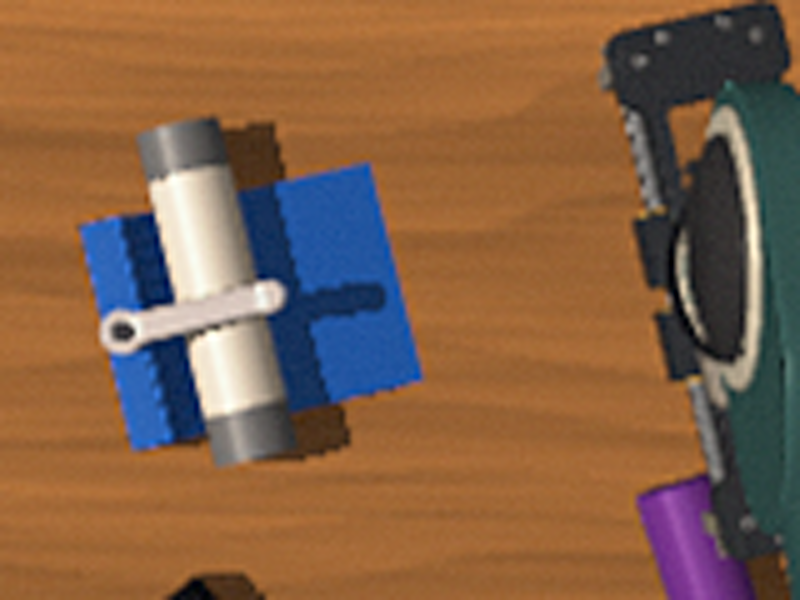

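```bash
python3 -c "
from m import *
c=lambda x,y:(230+x/5,170+y/5)
f=lambda x,y,z:toC(ray('top',*c(x,y),z))
a,b=f(124,331,.067),f(269,296,.067);d=b-a;print('pivot',a,'tip',b,'ang',np.degrees(np.arctan2(-d[0],d[1])))
print('tube',f(179,127,.028),f(255,456,.028))
print(observe()['ft_force'])
" | tail -3
```

```text
pivot [0.0453187 0.000136 ] tip [-0.02342547 -0.00072391] ang 90.71666925024365
tube [ 0.0009272  -0.09107182] [0.00017101 0.070206  ]
[-0.61006727  0.81004669  0.11786367]
```

Keeper at about 90° and tube at x ≈ 0, y ≈ -10 mm, sticking out 15 and 36 mm. Handing in.

```bash
python3 -c "
from plant import *
print(close_job())"
```

```text
the job is handed in; nothing more can be done
None
```

I pushed the white tube from behind with both open fingers. It rolled along the bench, up the ramp and dropped into the V. Then I turned the keeper bar with the shut fingertips until it hit its stop, where the push force rose to about 14 N. I backed the arm clear and handed the job in about 13.6 s after the start.

- **Tube:** the last top view puts its axis within 1 mm of the seat along x. It sits about 10 mm off-centre along the cradle, so the ends stick out about 15 mm and 36 mm. I did not correct that offset.
- **Keeper:** the last top view gives about 90.7°, which matches the 90° stop within measuring error, and the bar lies across the tube.
- **Bystanders:** the rack and the bottle look unmoved in the last top view. The jar was partly hidden by the arm in that view, so I could not check it fully. The arm touched nothing at hand-in.

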